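# Square a lamp board against the bar of its holder

### The job

The round lamp board lies loose in the slick nest of the yellow board holder. With a shut fingertip resting on its face, turn it and slide it until its flat edge (red stripe) lies fully against the aluminium alignment bar, pressing lightly: never more than about 15 N on the board. Only then push the sliding jaw, by its red post, gently up against the board's round edge so that the board is held against the bar, let go, and leave the other things on the mat alone.

Things in the scene. Friction and masses are not known exactly. Their poses are not given: they have to be found in the camera images.
- nest_floor (a point): On the nest floor of the yellow board holder (fixed, level), under a seated board's centre, 18 mm above the mat. Axes: x from jaw to bar, y along the bar, z up. Holder: x -126 to +54, y +-63 mm. The nest, a slick channel 103 mm wide in y between rails 4.5 mm high, ends at the bar (x = +38) and the open jaw (x = -70). Its lining yields about 1 mm under 10 N, so the board dips a little.
- bar_face (a point): Middle of the face of the fixed aluminium alignment bar, 3 mm above the nest floor, at holder x = +38 mm; holder axes (x points into the bar). The bar is 16 mm thick, 103 mm long and stands 16 mm above the nest floor, 10 mm above the board's face.
- board_centre (a point): Centre, half-way up, of the round white-faced lamp board: 100 mm across, 6 mm thick, about 125 g, with one straight flat 38 mm from the centre (65 mm long, red stripe). x points from centre to flat, z up. Its level face, 3 mm above this point and 1.5 mm above the rails, is grippy film (friction about 1); rim and underside are slick (0.08). Cannot be grasped.
- board_flat (a point): Middle of the board's flat edge, half-way up; same axes as the board. At the start the flat is turned 0.9 to 3.14 rad away from the bar, either way. Until the flat faces the bar the board's centre cannot come nearer than about holder x = -12 mm; seated, it is at x = 0, y = 0 (within 1.5 mm).
- jaw (a joint): Sliding jaw of the holder: travel towards the bar in m, 0 open, at most 0.026; about 0.020 when it touches the round edge of a seated board. It needs about 3 N to move (friction) and stays where it is left.
- jaw_post (a point): On the axis of the jaw's red upright post (diameter 18 mm), half-way up it, holder axes. The post stands from 12 to 46 mm above the nest floor, at holder x = -78 mm when open. It stands mid-way on the jaw's dark steel block, 96 mm wide (y), 16 mm long (x), top 12 mm above the nest floor.
- spool: Bystander: blue solder reel, diameter 60 mm, 32 mm high; origin at its underside.
- tin: Bystander: open steel tin with small parts, 60 x 85 x 22 mm; origin at its underside.
- driver: Bystander: blue-handled screwdriver lying on the mat; origin at its underside.
- cutter: Bystander: green-handled side cutter lying on the mat, about 140 mm long, 34 mm wide, 12 mm high; origin at its underside.
Mind the look-alikes: they are no part of the job. What is shaped like the part that bears board_centre but blue or pink is not meant.

How it is judged:
By the outcome, as a careful person would: the job done as asked, in the order asked, and still so for the second after the job is handed in, with the robot touching nothing.
It also fails if it takes over 72 s, if anything falls off the work surface, if the arm or the gripper's body presses on something with over 40 N, if the wrist force passes 120 N, or if a joint passes its speed limit or range.

### The arm

A 6-joint arm with a two-finger parallel gripper is mounted at the origin on the work surface. World frame = base frame: x ahead of the robot, y to its left, z up, the work surface at z = 0. Lengths are in m, angles in rad, forces in N, time in s.
With the tool pointing down it reaches from about 0.275 to 0.725 m from the base axis. Payload 5.6 kg.
Tool frame: the origin (TCP) lies between the finger pads; the fingertips stand 22 mm ahead of it and the grasp point (between the pads) lies 3 mm ahead of it; z points along the fingers, y is the line along which they close (so a half turn about z gives the same grasp; the last joint's range is limited). The gripper opens to 85 mm and grips with 20 to 120 N. Pads are 22 mm wide; open, the fingers measure 114 mm over their backs; the gripper's body (76 mm by 85 mm) begins 54 mm behind the grasp point. The pads swing forward as they close: fully open they stand 13 mm farther back than shut.
Start: joints at [1.484, 0.255, 0.108, 0, -1.424, -0.285], TCP at [0.2, 0.512, 0.253] pointing down, gripper open.
Joint ranges: [-2.95, 2.95], [-1.21, 1.97], [-1.09, 1.5], [-2.87, 1.71], [-2.94, -0.07], [-3.05, 3.05]. Speed limits (rad/s): [2.57, 2.57, 3.14, 3.14, 3.14, 3.14].

### API

Orientations are given as a unit quaternion [x, y, z, w].
In Python, from cell import env gives the robot as it stands.
- The arm moves only by the tool play_rows, never from a script. Its argument "moves" is one flat list of numbers, 7 for each row, row after row: the finger opening in m, from 0 to 0.0854, then the shift along the world's x, y, z in m, then the turn, a rotation vector about the world's x, y, z in rad. A call has 1 to 12 rows; each row is the pose to reach, as a shift and turn from the pose commanded when the call began; what a row does not reach only later rows make up. A row lasts 1/8 s, in which the tool goes at most 62.5 mm and 10.7 degrees, less where a joint would pass 70% of its speed; a pose out of reach is approached as far as the arm can. A call with a gripper value outside its range is refused whole. The fingers move at their own pace and stop on an object; "force" is the grip in N (left out, the last holds). Time passes only in rows, so rows that repeat a pose let the fingers close. It gives the time, the measured TCP pose, the force, the opening and the grip force at its end, in the units of the state.
- env.get_state(): the state, without advancing time (a new reading comes with each control period).
- env.get_image(name): name is "side" or "top"; returns a dict with "color" (384x512x3 uint8, red, green, blue), "vfov" (degrees; the focal length in pixels is half the picture's height over the tangent of half this angle, whatever the lens; pixels are square), "cx", "cy" (the principal point, pixels), "rvec" (rotation vector, rad) and "tvec" (3), from world to camera coordinates, as OpenCV has them. Camera axes: x right, y down, z forward; pixel columns grow to the right and rows downward; lengths in m; the calibration is good to about 2 mm. A picture is of the moment at which its call begins. There is no depth.
- env.close_job(): hands the job in; it is judged then, once.
The state is a dict: "time": time; "joints": joint angles; "joint_velocities": joint speeds; "joint_torque": joint torques, N m; "tcp_pos": TCP position; "orientation": TCP orientation; "wrist_force": force on the tool from outside, world axes, zero at the start; "wrist_torque": the same for the moment, N m; "opening": opening from 0.0 (shut) to 1.0 (fully open); "gripper_force": force on a finger pad.
Only numpy, scipy, OpenCV 4.12 (cv2) and the standard library are available. Lean on these libraries where they do the work, as an engineer would, in place of code of your own. Each camera call takes 0.05 s, during which the arm holds its last target. There are 200 camera calls.

## Working session

There is one attempt and no reset: what is moved stays moved. The work goes in short steps, Python scripts to look and compute and a tool call to move; the robot and the scene stay as the last step left them, time stands still between calls to the robot, and variables do not carry over. Pictures are saved under pics/ and viewed, at most 10 in all, crops included, and the job is handed in when it is done.

Besides the shell and the picture viewer there is one more tool, called after "Emit:" in YAML: its name, and indented under it one key for each argument. play_rows: Moves the arm, as the interface text tells. Its arguments: {"type":"object","properties":{"moves":{"type":"array","items":{"type":"number"}},"force":{"type":"number"}},"required":["moves"]}

```bash
mkdir -p pics; cat > h.py <<'E'
import numpy as np, cv2
from cell import env
def grab(n):
    d=env.get_image(n); im=cv2.cvtColor(d["color"],cv2.COLOR_RGB2BGR)
    f=im.shape[0]/2/np.tan(np.radians(d["vfov"])/2)
    K=np.array([[f,0,d["cx"]],[0,f,d["cy"]],[0,0,1]]); R=cv2.Rodrigues(np.array(d["rvec"],float))[0]
    return im,K,R,np.array(d["tvec"],float)
def ray(c,uv,z):
    _,K,R,t=c; uv=np.atleast_2d(uv).astype(float)
    d=np.c_[uv,np.ones(len(uv))]@np.linalg.inv(K).T@R; o=-R.T@t
    return o+d*((z-o[2])/d[:,2])[:,None]
def proj(c,P):
    _,K,R,t=c; p=(np.atleast_2d(P)@R.T+t)@K.T; return p[:,:2]/p[:,2:]
E
python3 - <<'E'
from h import *
for n in("top","side"):
    c=grab(n); cv2.imwrite(f"pics/{n}0.png",c[0]); print(n,-c[2].T@c[3],c[1][0,0])
print(env.get_state())
E
```

```text
top [0.48230917 0.01206815 1.07234203] 422.3403358555166
side [0.12942724 0.40935933 0.5617766 ] 367.1035075319606
{'time': 0.1, 'joints': array([ 1.48358913e+00,  2.55701041e-01,  1.07161992e-01, -4.24664098e-04,
       -1.42390082e+00, -2.84612160e-01]), 'joint_velocities': array([ 0.00078338, -0.0008412 ,  0.00251387,  0.00194306, -0.00073542,
        0.00048885]), 'joint_torque': array([-3.06449474e-03, -3.87602413e+01,  2.38475507e+01,  5.37786081e+00,
       -3.75047428e-03,  6.66451257e-06]), 'tcp_pos': array([0.19961575, 0.51207533, 0.25248995]), 'orientation': array([ 9.82762382e-01, -1.84871258e-01, -1.28018416e-04,  8.38465718e-04]), 'wrist_force': array([ 0.14069846, -0.38980079,  0.27173306]), 'wrist_torque': array([ 0.06655995, -0.0516056 , -0.029732  ]), 'gripper_force': 0.0, 'opening': 0.9988269453945388}
```

View pics/top0.png

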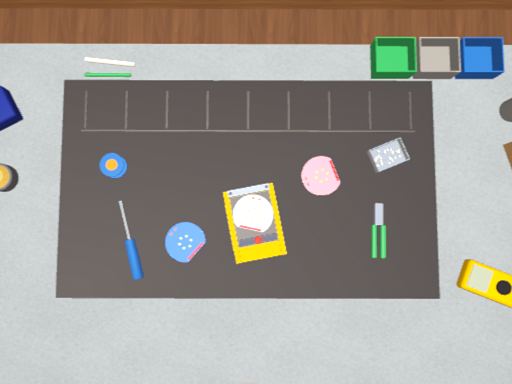

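View pics/side0.png

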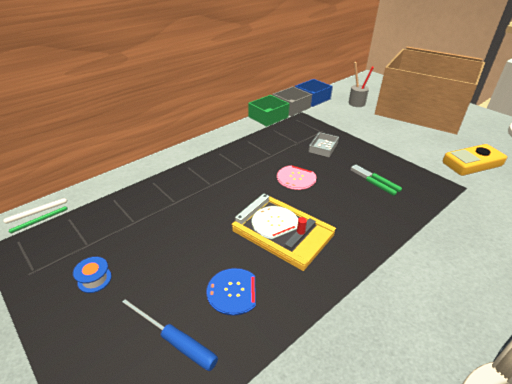

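The top view shows the holder around (255,222), with the bar at (250,190), the post at (258,240) and the red stripe near (250,228). The side view shows the same layout: the flat is turned nearly away from the bar. Blue and pink discs are decoys.

```bash
cat >> h.py <<'E'
def holder(c):
    hsv=cv2.cvtColor(c[0],cv2.COLOR_BGR2HSV); m=cv2.inRange(hsv,(20,150,120),(35,255,255))
    n,l,s,ce=cv2.connectedComponentsWithStats(m); ok=[i for i in range(1,n) if s[i,4]>15]
    p0=[250,222]; y=np.argwhere(m)[:,::-1]; y=y[np.linalg.norm(y-p0,axis=1)<70]
    return y
def red(c,lo=150):
    hsv=cv2.cvtColor(c[0],cv2.COLOR_BGR2HSV); m=cv2.inRange(hsv,(0,110,60),(9,255,255))|cv2.inRange(hsv,(168,110,60),(180,255,255))
    return m
E
python3 - <<'E'
from h import *
c=grab("top"); y=holder(c)
P=ray(c,y,.020)[:,:2]*1000
r=cv2.minAreaRect(P.astype(np.float32)); print(r); print(cv2.boxPoints(r))
m=red(c); n,l,s,ce=cv2.connectedComponentsWithStats(m)
for i in range(1,n):
    if s[i,4]>3: print(s[i],ce[i],ray(c,ce[i],.022)*1000)
s_=grab("side"); m=red(s_); n,l,s,ce=cv2.connectedComponentsWithStats(m)
for i in range(1,n):
    if s[i,4]>3: print('side',s[i],ce[i],ray(s_,ce[i],.022)*1000)
a=cv2.resize(c[0][175:275,205:305],None,fx=4,fy=4,interpolation=cv2.INTER_CUBIC)
b=cv2.resize(s_[0][180:280,220:345],None,fx=3.2,fy=4,interpolation=cv2.INTER_CUBIC)
cv2.imwrite("pics/crop0.png",np.hstack([a,b]))
E
```

```text
((507.7484130859375, -16.231231689453125), (180.35018920898438, 128.57083129882812), 11.036258697509766)
[[406.93484   29.60307 ]
 [431.54715  -96.59    ]
 [608.562    -62.065533]
 [583.9497    64.12753 ]]
[330 160   9  20  47] [334.         169.89361702] [[ 640.68447087 -216.83749016   22.        ]]
[245 227   4   1   4] [246.5 227. ] [[497.16587662   2.55691107  22.        ]]
[254 236   9   8  50] [258.04 239.38] [[466.66130352 -26.05711326  22.        ]]
[188 243  15  16  26] [194.88461538 250.84615385] [[438.12302877 129.91219989  22.        ]]
side [362  66  12  23  51] [367.54901961  76.50980392] [[ 892.62496686 -871.75753231   22.        ]]
side [312  78   4   1   4] [313.5  78. ] [[1020.24346287 -696.992963     22.        ]]
side [291 165  21   8  46] [301.08695652 168.30434783] [[ 629.95566321 -204.12738516   22.        ]]
side [310 181   6   6   8] [312.625 183.75 ] [[ 566.4669238  -176.72125505   22.        ]]
side [294 189   5   1   5] [296. 189.] [[ 578.53020395 -130.68641713   22.        ]]
side [297 217  10  18 142] [301.28873239 225.34507042] [[484.38588301 -47.37095264  22.        ]]
side [273 226  22  10  36] [283.5 230.5] [[498.04886146  -7.61615471  22.        ]]
side [252 277   3  25  60] [252.75 290.25] [[427.12633001 140.4952159   22.        ]]
```

View pics/crop0.png

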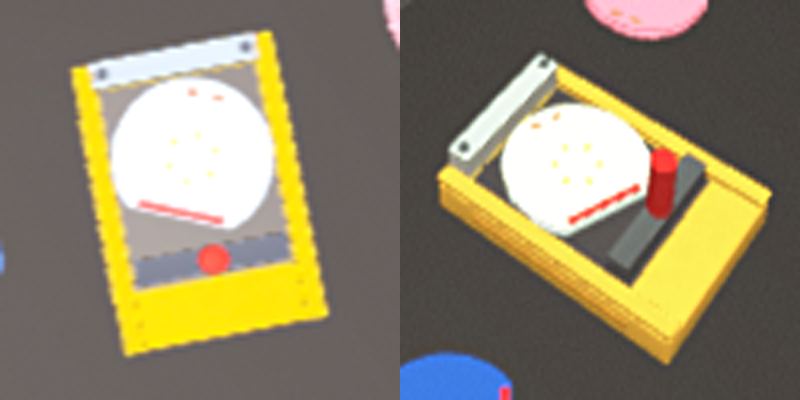

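```bash
cat >> h.py <<'E'
ANG=np.radians(11.04); O=np.array([543.1,-9.3])
Rh=np.array([[np.cos(ANG),-np.sin(ANG)],[np.sin(ANG),np.cos(ANG)]])
def toh(P): return (np.atleast_2d(P)[:,:2]-O)@Rh
def tow(p): return O+np.atleast_2d(p)@Rh.T
def board(c,z=.024,side=False):
    """board centre & flat angle (holder frame) from white face mask and reddish stripe"""
    im=c[0].astype(int); b,g,r=im[...,0],im[...,1],im[...,2]
    v,u=np.mgrid[:im.shape[0],:im.shape[1]]
    h=toh(ray(c,np.c_[u.ravel(),v.ravel()],z)*1000).reshape(*u.shape,2)
    reg=(h[...,0]>-70)&(h[...,0]<36.5)&(abs(h[...,1])<53)
    sx=(r-g>35)&(r-b>25)&reg&(h[...,0]>-62) if not side else (r-g>35)&(r-b>15)&(abs(g-b)<60)&reg
    w=(np.minimum(np.minimum(r,g),b)>205)&reg
    n,l,s,ce=cv2.connectedComponentsWithStats(w.astype(np.uint8)); k=1+np.argmax(s[1:,4])
    cn=cv2.findContours((l==k).astype(np.uint8),0,2)[0][0][:,0]
    return h,w,(l==k),sx,h[cn[:,1],cn[:,0]]
E
python3 - <<'E'
from h import *
c=grab("top"); h,w,k,sx,q=board(c)
print('white area mm2',k.sum(), 'extent',q.min(0),q.max(0))
p=h[sx]; print(len(p),p.round(0).tolist())
print('hull circ',cv2.minEnclosingCircle(q.astype(np.float32)))
e=toh(ray(c,[[240,226],[260.5,230]],.024)*1000);print('stripe ends',e)
hsv=cv2.cvtColor(c[0],cv2.COLOR_BGR2HSV)
print('post top',toh(ray(c,[258.04,239.4],.064)*1000),'bar screw tops', toh(ray(c,[[205+102/4,175+73/4],[205+246/4,175+46/4]],.034)*1000))
s=grab("side")
print('side: bar screws',toh(ray(s,[[220+463/3.2,180+147/4],[220+545/3.2,180+64/4]],.034)*1000),'post top',toh(ray(s,[220+663/3.2,180+160/4],.064)*1000),'stripe',toh(ray(s,[[220+570/3.2,180+220/4],[220+638/3.2,180+188/4]],.024)*1000))
print('post base/mid',toh(ray(s,[220+661/3.2,180+186/4],.047)*1000))
E
```

```text
white area mm2 1142 extent [-60.25865085 -50.25320647] [36.08754536 49.57752104]
52 [[28.0, -7.0], [27.0, -10.0], [25.0, -7.0], [25.0, -9.0], [20.0, -21.0], [20.0, -23.0], [19.0, -26.0], [-35.0, 35.0], [-35.0, 33.0], [-36.0, 30.0], [-37.0, 38.0], [-37.0, 36.0], [-38.0, 33.0], [-38.0, 31.0], [-39.0, 29.0], [-39.0, 26.0], [-40.0, 24.0], [-40.0, 21.0], [-41.0, 19.0], [-41.0, 31.0], [-41.0, 29.0], [-42.0, 27.0], [-42.0, 24.0], [-43.0, 22.0], [-43.0, 19.0], [-44.0, 17.0], [-44.0, 14.0], [-44.0, 12.0], [-45.0, 10.0], [-45.0, 20.0], [-46.0, 17.0], [-46.0, 15.0], [-47.0, 12.0], [-47.0, 10.0], [-48.0, 8.0], [-48.0, 5.0], [-49.0, 3.0], [-49.0, 0.0], [-50.0, -2.0], [-50.0, 8.0], [-51.0, 6.0], [-51.0, 3.0], [-52.0, 1.0], [-52.0, -2.0], [-53.0, -4.0], [-53.0, -7.0], [-54.0, -9.0], [-54.0, -11.0], [-55.0, -4.0], [-55.0, -6.0], [-56.0, -9.0], [-56.0, -11.0]]
hull circ ((-14.569435119628906, -0.10824708640575409), 50.783809661865234)
stripe ends [[-37.36553305  35.7968482 ]
 [-56.66691195 -12.16197545]]
post top [[-77.37334219  -0.42386261]] bar screw tops [[ 46.14537259  43.58001884]
 [ 45.7794843  -46.9613225 ]]
side: bar screws [[-163.27660597 -121.39192444]
 [-179.69386763 -224.14416733]] post top [[-274.94048143 -155.11655443]] stripe [[-238.02515996 -123.27004251]
 [-264.72446742 -174.47930312]]
post base/mid [[-278.33512404 -156.57346643]]
```

Board centre is at holder (-14.6, 0) and the flat points to about +158°. The post and bar checks match the given sizes to within 1–2 mm. I'll go above the board with the fingers shut.

Emit:
play_rows:
  moves: [0, 0.03, -0.04, 0, 0, 0, 0, 0, 0.06, -0.09, 0, 0, 0, 0, 0, 0.1, -0.15, 0, 0, 0, 0, 0, 0.135, -0.21, 0, 0, 0, 0, 0, 0.17, -0.27, 0, 0, 0, 0, 0, 0.21, -0.33, 0, 0, 0, 0, 0, 0.25, -0.39, 0, 0, 0, 0, 0, 0.29, -0.45, 0, 0, 0, 0, 0, 0.326, -0.509, 0, 0, 0, 0, 0, 0.326, -0.509, -0.05, 0, 0, 0, 0, 0.326, -0.509, -0.11, 0, 0, 0, 0, 0.326, -0.509, -0.15, 0, 0, 0]
  force: 30

```text
time: 1.8
tcp_pos: [0.5252, 0.0021, 0.1007]
orientation: [0.983, -0.186, -0.001, 0.0]
wrist_force: [-0.6, 0.9, 1.0]
opening: -0.004
gripper_force: 0.0
```

```bash
python3 - <<'E'
from h import *
s=env.get_state(); print(s['joints'].round(3),s['tcp_pos'],s['opening'],s['wrist_force'])
c=grab("side"); print('tcp/tip px',proj(c,[s['tcp_pos'],s['tcp_pos']-[0,0,.022]]))
cv2.imwrite("pics/s1.png",cv2.resize(c[0][150:290,200:360],None,fx=4,fy=4,interpolation=cv2.INTER_CUBIC))
E
```

```text
[ 0.302  0.307 -0.226 -0.    -1.04   0.895] [0.52524072 0.00212592 0.10074329] -0.003689817316269255 [-0.583231    0.89593708  0.9853284 ]
tcp/tip px [[272.77012046 197.01287589]
 [272.29769123 205.43073334]]
```

View pics/s1.png

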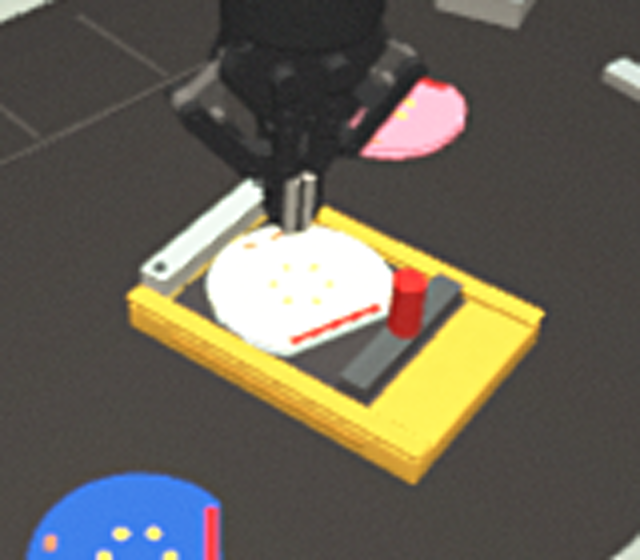

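The tip hangs ~55 mm above the board's +y side, clear of the post. I'll descend.

Emit:
play_rows:
  moves: [0, 0, 0, -0.02, 0, 0, 0, 0, 0, 0, -0.04, 0, 0, 0, 0, 0, 0, -0.048, 0, 0, 0, 0, 0, 0, -0.05, 0, 0, 0, 0, 0, 0, -0.05, 0, 0, 0]

```text
time: 2.48
tcp_pos: [0.5263, 0.0036, 0.0542]
orientation: [0.983, -0.185, 0.001, -0.0]
wrist_force: [0.2, -0.4, 0.6]
opening: 0.002
gripper_force: 0.0
```

Emit:
play_rows:
  moves: [0, 0, 0, -0.003, 0, 0, 0, 0, 0, 0, -0.006, 0, 0, 0, 0, 0, 0, -0.006, 0, 0, 0, 0, 0, 0, -0.006, 0, 0, 0]

```text
time: 2.98
tcp_pos: [0.5272, 0.0034, 0.0488]
orientation: [0.983, -0.184, 0.002, -0.0]
wrist_force: [-0.3, -0.8, 5.8]
opening: -0.0
gripper_force: 3.3
```

Emit:
play_rows:
  moves: [0, 0, 0, -0.0003, 0, 0, 0, 0, 0.0016, 0.0002, -0.0003, 0, 0, -0.105, 0, 0.0031, 0.0003, -0.0003, 0, 0, -0.209, 0, 0.0047, 0.0002, -0.0003, 0, 0, -0.314, 0, 0.0062, -0.0001, -0.0003, 0, 0, -0.419, 0, 0.0077, -0.0005, -0.0003, 0, 0, -0.524, 0, 0.0092, -0.0011, -0.0003, 0, 0, -0.628]

```text
time: 3.85
tcp_pos: [0.535, 0.0021, 0.0486]
orientation: [0.877, -0.481, 0.0, 0.0]
wrist_force: [-6.6, 0.8, 13.6]
opening: 0.002
gripper_force: 6.5
```

```bash
python3 - <<'E'
from h import *
s=env.get_state(); print(s['joints'].round(3),s['tcp_pos'],s['wrist_force'],s['wrist_torque'])
c=grab("side")
cv2.imwrite("pics/s2.png",cv2.resize(c[0][150:290,200:360],None,fx=4,fy=4,interpolation=cv2.INTER_CUBIC))
E
```

```text
[ 0.297  0.38  -0.271  0.001 -0.919  0.271] [0.53500914 0.00211624 0.04862299] [-6.57865144  0.78220502 13.5752055 ] [0.33662132 2.15098761 0.02616476]
```

View pics/s2.png

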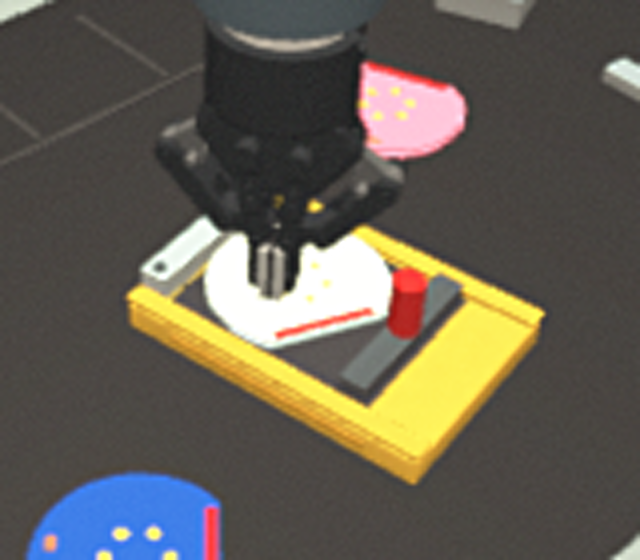

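The force has crept up (13.6 N, near the limit) and the board has turned only a little and moved toward the bar. I'll lift off and measure.

Emit:
play_rows:
  moves: [0, 0, 0, 0.002, 0, 0, 0, 0, 0, 0, 0.004, 0, 0, 0, 0, 0, 0, 0.004, 0, 0, 0, 0, 0, 0, 0.004, 0, 0, 0]

```text
time: 4.4
tcp_pos: [0.5349, 0.0023, 0.0508]
orientation: [0.878, -0.479, -0.0, 0.0]
wrist_force: [0.1, -0.3, -0.2]
opening: 0.003
gripper_force: 0.0
```

```bash
cat >> h.py <<'E'
def stripe(z=.026):
    c=grab("side"); im=c[0].astype(int); b,g,r=im[...,0],im[...,1],im[...,2]
    m=((r-g>50)&(r-b>40)).astype(np.uint8); out=[]
    n,l,s,ce=cv2.connectedComponentsWithStats(m)
    for i in range(1,n):
        h=toh(ray(c,ce[i],z)*1000)[0]
        if s[i,4]>8 and -75<h[0]<45 and abs(h[1])<60:
            v,u=np.where(l==i); P=toh(ray(c,np.c_[u,v],z)*1000)
            vx,vy,x,y=cv2.fitLine(P.astype(np.float32),2,0,.01,.01).ravel()
            t=(P-[x,y])@[vx,vy]; out.append((s[i].tolist(),np.degrees(np.arctan2(vy,vx)).round(1),[x+vx*t.min(),y+vy*t.min()],[x+vx*t.max(),y+vy*t.max()]))
    return c,out
E
python3 - <<'E'
from h import *
s=env.get_state(); print(s['tcp_pos'],toh(s['tcp_pos'][None]*1000),s['wrist_force'])
c,o=stripe()
for x in o: print(x)
cs=grab("side"); print('bar screws side',toh(ray(cs,[[200+161/4,150+268/4]],.034)*1000),'post top',toh(ray(cs,[200+408/4,150+279/4],.064)*1000))
c=grab("top"); h,w,k,sx,q=board(c); print('top stripe',h[sx].round(0).tolist()[:80]); print(q.min(0),q.max(0))
E
```

```text
[0.53489196 0.00232793 0.05076806] [[-5.82946218 12.98453582]] [ 0.10705512 -0.33038604 -0.18081898]
([297, 216, 10, 19, 150], np.float32(-62.8), [np.float64(-79.03663182922193), np.float64(1.0042576244443033)], [np.float64(-53.430220522191014), np.float64(-48.828444153719225)])
([269, 227, 24, 8, 48], np.float32(57.7), [np.float64(-54.91190602905153), np.float64(-5.449458070960137)], [np.float64(-26.41993883103027), np.float64(39.61883558424504)])
bar screws side [[45.14857829 43.9581141 ]] post top [[-77.80703979  -0.6422549 ]]
top stripe []
[-52.4434528 -52.7078624] [-16.5973243   52.93984191]
```

Side-view geometry agrees with the holder frame. The board turned ~10° (flat at ~148°) and now leans on the bar. I'll take a larger radius (28 mm) so the walls hold its centre, and press lightly.

Emit:
play_rows:
  moves: [0, -0.007, 0.002, 0.002, 0, 0, 0, 0, -0.0206, 0.0062, 0.002, 0, 0, 0, 0, -0.0206, 0.0062, 0, 0, 0, 0, 0, -0.0206, 0.0062, -0.002, 0, 0, 0, 0, -0.0206, 0.0062, -0.0033, 0, 0, 0, 0, -0.0206, 0.0062, -0.0037, 0, 0, 0, 0, -0.0206, 0.0062, -0.0037, 0, 0, 0]

```text
time: 5.42
tcp_pos: [0.5147, 0.0086, 0.0485]
orientation: [0.878, -0.479, 0.0, -0.0]
wrist_force: [-5.3, 2.4, 12.1]
opening: -0.004
gripper_force: 5.9
```

Emit:
play_rows:
  moves: [0, 0, 0, 0.0006, 0, 0, 0, 0, 0.0029, 0.0022, 0.0006, 0, 0, -0.131, 0, 0.0061, 0.004, 0.0006, 0, 0, -0.262, 0, 0.0095, 0.0054, 0.0006, 0, 0, -0.393]

```text
time: 5.92
tcp_pos: [0.5229, 0.0131, 0.0486]
orientation: [0.766, -0.643, -0.0, 0.001]
wrist_force: [-7.7, -1.2, 11.8]
opening: -0.002
gripper_force: 5.9
```

```bash
python3 - <<'E'
from h import *
s=env.get_state(); print(s['tcp_pos'],toh(s['tcp_pos'][None]*1000),s['wrist_force'])
c,o=stripe()
for x in o: print(x)
E
```

```text
[0.52289715 0.01312312 0.04856616] [[-15.5350685   25.87687973]] [-7.65525324 -1.17350794 11.75019672]
([297, 216, 10, 19, 150], np.float32(-62.8), [np.float64(-79.01205160414955), np.float64(1.0170373303940679)], [np.float64(-53.41464743127891), np.float64(-48.82024589991792)])
([264, 230, 26, 4, 50], np.float32(43.8), [np.float64(-54.73541370599851), np.float64(6.128805253121765)], [np.float64(-16.522755526517365), np.float64(42.75511162417531)])
```

Emit:
play_rows:
  moves: [0, 0.0035, 0.001, 0.0007, 0, 0, -0.131, 0, 0.0072, 0.0014, 0.0007, 0, 0, -0.262, 0, 0.0108, 0.0014, 0.0007, 0, 0, -0.393, 0, 0.0145, 0.0009, 0.0007, 0, 0, -0.524]

```text
time: 6.48
tcp_pos: [0.5374, 0.0144, 0.0487]
orientation: [-0.573, 0.82, 0.0, -0.001]
wrist_force: [-6.0, 0.5, 7.3]
opening: 0.003
gripper_force: 3.7
```

```bash
python3 - <<'E'
from h import *
s=env.get_state(); print(s['tcp_pos'],toh(s['tcp_pos'][None]*1000),s['wrist_force'])
c,o=stripe()
for x in o: print(x)
E
```

```text
[0.53738274 0.01441649 0.04868753] [[-1.06988407 24.37241059]] [-5.99091315  0.53792768  7.33647585]
([297, 216, 10, 19, 147], np.float32(-62.8), [np.float64(-78.977315408426), np.float64(1.0348624145770238)], [np.float64(-53.37893602034482), np.float64(-48.801923337948885)])
([257, 227, 25, 8, 49], np.float32(16.1), [np.float64(-47.545238103960855), np.float64(25.1342484849946)], [np.float64(3.4614226607698093), np.float64(39.872906485481174)])
```

The turn now follows fully (flat at 106°, force 7 N). I'll continue the stroke.

Emit:
play_rows:
  moves: [0, 0.0035, -0.001, 0, 0, 0, -0.131, 0, 0.0069, -0.0024, 0, 0, 0, -0.262, 0, 0.01, -0.0042, 0, 0, 0, -0.393, 0, 0.0129, -0.0065, 0, 0, 0, -0.524, 0, 0.0155, -0.009, 0, 0, 0, -0.654]

```text
time: 7.15
tcp_pos: [0.5534, 0.0057, 0.0488]
orientation: [-0.279, 0.96, 0.0, -0.001]
wrist_force: [-3.4, 1.3, 5.7]
opening: 0.002
gripper_force: 2.8
```

```bash
python3 - <<'E'
from h import *
s=env.get_state(); print(s['joints'].round(2),s['tcp_pos'],toh(s['tcp_pos'][None]*1000),s['wrist_force'])
c,o=stripe()
for x in o: print(x)
E
```

```text
[ 0.29  0.41 -0.22 -0.   -0.94 -1.3 ] [0.55342557 0.00569471 0.04875252] [[13.00587918 12.73993043]] [-3.41846141  1.27791012  5.69706947]
([297, 216, 10, 19, 149], np.float32(-63.0), [np.float64(-78.87342675419839), np.float64(1.0905801861076796)], [np.float64(-53.45773374027996), np.float64(-48.83821688793097)])
([254, 220, 17, 15, 43], np.float32(-13.9), [np.float64(-30.05910296265497), np.float64(38.86826952494628)], [np.float64(21.555908732651034), np.float64(26.121758298180957)])
```

Flat at 76°. Second stroke: I'll lift, step back and set down again.

Emit:
play_rows:
  moves: [0, 0, 0, 0.004, 0, 0, 0, 0, -0.009, 0.001, 0.006, 0, 0, 0, 0, -0.022, 0.002, 0.006, 0, 0, 0, 0, -0.0362, 0.0026, 0.006, 0, 0, 0, 0, -0.0362, 0.0026, 0.003, 0, 0, 0, 0, -0.0362, 0.0026, 0.001, 0, 0, 0, 0, -0.0362, 0.0026, 0.0002, 0, 0, 0, 0, -0.0362, 0.0026, 0.0002, 0, 0, 0]

```text
time: 8.2
tcp_pos: [0.518, 0.0084, 0.0489]
orientation: [-0.282, 0.96, -0.0, 0.0]
wrist_force: [-0.5, -0.9, 2.2]
opening: 0.001
gripper_force: 1.1
```

Emit:
play_rows:
  moves: [0, 0, 0, -0.0004, 0, 0, 0, 0, 0.003, 0.0018, -0.0004, 0, 0, -0.14, 0, 0.0061, 0.0033, -0.0004, 0, 0, -0.28, 0, 0.0095, 0.0042, -0.0004, 0, 0, -0.42, 0, 0.013, 0.0047, -0.0004, 0, 0, -0.56]

```text
time: 8.82
tcp_pos: [0.5296, 0.0127, 0.0487]
orientation: [-0.003, 1.0, -0.0, -0.001]
wrist_force: [-5.7, -0.9, 8.7]
opening: 0.002
gripper_force: 4.3
```

```bash
python3 - <<'E'
from h import *
s=env.get_state(); print(s['joints'].round(2),s['tcp_pos'],toh(s['tcp_pos'][None]*1000),s['wrist_force'])
c,o=stripe()
for x in o: print(x)
E
```

```text
[ 0.32  0.37 -0.28  0.   -0.92 -1.88] [0.52964106 0.01266552 0.04865925] [[-9.00359594 24.13633258]] [-5.69878193 -0.91669609  8.7383179 ]
([255, 215, 9, 17, 44], np.float32(-36.8), [np.float64(-12.67025552479722), np.float64(42.36305805918357)], [np.float64(28.88805530259503), np.float64(11.309171248461075)])
([297, 216, 10, 19, 149], np.float32(-63.1), [np.float64(-78.87279431608042), np.float64(1.091419952610039)], [np.float64(-53.49742523901652), np.float64(-48.857463438447695)])
```

Emit:
play_rows:
  moves: [0, 0.0034, 0, 0.0001, 0, 0, -0.14, 0, 0.0069, -0.0005, 0.0001, 0, 0, -0.28, 0, 0.0102, -0.0014, 0.0001, 0, 0, -0.42, 0, 0.0134, -0.0029, 0.0001, 0, 0, -0.56, 0, 0.0164, -0.0047, 0.0001, 0, 0, -0.7]

```text
time: 9.5
tcp_pos: [0.5473, 0.0086, 0.0488]
orientation: [0.34, 0.94, 0.0, 0.0]
wrist_force: [-1.5, 2.5, 4.9]
opening: 0.002
gripper_force: 2.1
```

```bash
python3 - <<'E'
from h import *
s=env.get_state(); print(s['joints'].round(2),s['tcp_pos'],toh(s['tcp_pos'][None]*1000),s['wrist_force'])
c,o=stripe()
for x in o: print(x)
E
```

```text
[ 0.3   0.4  -0.24 -0.   -0.93 -2.57] [0.54726421 0.00863398 0.04877657] [[ 7.52139546 16.80466848]] [-1.48327069  2.49146316  4.94629188]
([297, 216, 10, 19, 150], np.float32(-62.4), [np.float64(-79.16970271169028), np.float64(0.9291693129974483)], [np.float64(-53.23752509317337), np.float64(-48.735131497248815)])
([254, 220, 4, 6, 16], np.float32(-65.1), [np.float64(11.166589180158345), np.float64(37.638611922245346)], [np.float64(17.946511204898584), np.float64(23.00445317970238)])
```

Emit:
play_rows:
  moves: [0, 0, 0, 0.004, 0, 0, 0, 0, -0.005, 0, 0.007, 0, 0, 0.18, 0, -0.01, 0, 0.007, 0, 0, 0.36, 0, -0.015, 0, 0.007, 0, 0, 0.54, 0, -0.0204, 0.0003, 0.007, 0, 0, 0.72, 0, -0.0204, 0.0003, 0.007, 0, 0, 0.9, 0, -0.0204, 0.0003, 0.007, 0, 0, 1.08, 0, -0.0204, 0.0003, 0.004, 0, 0, 1.2, 0, -0.0204, 0.0003, 0.001, 0, 0, 1.2, 0, -0.0204, 0.0003, 0, 0, 0, 1.2, 0, -0.0204, 0.0003, -0.0002, 0, 0, 1.2, 0, -0.0204, 0.0003, -0.0002, 0, 0, 1.2]

```text
time: 11.05
tcp_pos: [0.5269, 0.0087, 0.0488]
orientation: [-0.252, 0.968, -0.0, 0.0]
wrist_force: [-2.0, 0.3, 4.9]
opening: 0.003
gripper_force: 2.6
```

```bash
python3 - <<'E'
from h import *
s=env.get_state(); print(s['joints'].round(2),s['tcp_pos'],toh(s['tcp_pos'][None]*1000),s['wrist_force'])
c,o=stripe()
for x in o: print(x)
E
```

```text
[ 0.31  0.37 -0.29  0.   -0.91 -1.37] [0.5269448  0.00872454 0.04879199] [[-12.40463127  20.78460559]] [-2.01958809  0.31025941  4.86849063]
([254, 216, 6, 9, 25], np.float32(-68.4), [np.float64(13.447196726417438), np.float64(35.32879341213882)], [np.float64(23.06490671500307), np.float64(11.046416029768874)])
([297, 216, 10, 19, 148], np.float32(-62.9), [np.float64(-78.87378075277967), np.float64(1.0894329023366218)], [np.float64(-53.382940933326175), np.float64(-48.80171950681769)])
```

Emit:
play_rows:
  moves: [0, 0.0029, 0.0006, -0.0001, 0, 0, -0.1, 0, 0.0059, 0.0011, -0.0001, 0, 0, -0.2, 0, 0.0088, 0.0017, -0.0001, 0, 0, -0.3, 0, 0.0118, 0.0023, -0.0001, 0, 0, -0.37, 0, 0.0147, 0.0029, -0.0001, 0, 0, -0.37]

```text
time: 11.72
tcp_pos: [0.5412, 0.0114, 0.0487]
orientation: [-0.07, 0.998, -0.0, -0.0]
wrist_force: [-4.0, -0.8, 7.4]
opening: -0.004
gripper_force: 3.9
```

```bash
python3 - <<'E'
from h import *
s=env.get_state(); print(s['joints'].round(2),s['tcp_pos'],toh(s['tcp_pos'][None]*1000),s['wrist_force'])
c,o=stripe()
for x in o: print(x)
E
```

```text
[ 0.31  0.39 -0.25  0.   -0.93 -1.74] [0.54117047 0.0114178  0.04871848] [[ 2.07351878 20.70388355]] [-3.96914168 -0.75171554  7.36201924]
([250, 214, 7, 6, 18], np.float32(-88.1), [np.float64(30.037723717933453), np.float64(29.154263315302508)], [np.float64(30.71723219393257), np.float64(8.381303204043219)])
([297, 216, 10, 19, 154], np.float32(-62.0), [np.float64(-79.02204109136426), np.float64(1.0004625909277998)], [np.float64(-52.749537792012106), np.float64(-48.4820825194588)])
```

Flat is within ~2° of facing the bar, ~6 mm short. I'll regrip near the centre line to push it home.

Emit:
play_rows:
  moves: [0, 0, 0, 0.004, 0, 0, 0, 0, -0.002, -0.007, 0.006, 0, 0, 0, 0, -0.0062, -0.0203, 0.006, 0, 0, 0, 0, -0.0062, -0.0203, 0.004, 0, 0, 0, 0, -0.0062, -0.0203, 0.001, 0, 0, 0, 0, -0.0062, -0.0203, 0.0002, 0, 0, 0, 0, -0.0062, -0.0203, 0, 0, 0, 0]

```text
time: 12.65
tcp_pos: [0.5354, -0.0088, 0.0488]
orientation: [-0.071, 0.998, -0.0, 0.0]
wrist_force: [-2.5, -0.7, 8.1]
opening: -0.002
gripper_force: 3.4
```

Emit:
play_rows:
  moves: [0, 0.002, 0.0004, 0.0001, 0, 0, 0, 0, 0.0039, 0.0008, 0.0001, 0, 0, 0, 0, 0.0059, 0.0011, 0.0001, 0, 0, 0, 0, 0.0069, 0.0013, 0.0001, 0, 0, 0, 0, 0.0079, 0.0015, 0.0001, 0, 0, 0]

```text
time: 13.28
tcp_pos: [0.5392, -0.008, 0.0486]
orientation: [-0.07, 0.998, -0.001, -0.004]
wrist_force: [-15.4, -0.3, 18.6]
opening: 0.002
gripper_force: 9.3
```

```bash
python3 - <<'E'
from h import *
s=env.get_state(); print(s['tcp_pos'],toh(s['tcp_pos'][None]*1000),s['wrist_force'])
c,o=stripe()
for x in o: print(x)
E
```

```text
[ 0.53919405 -0.00803755  0.04860166] [[-3.59191431  1.98705229]] [-15.4158556   -0.26618645  18.64216422]
([249, 208, 12, 10, 36], np.float32(89.5), [np.float64(35.10547644703442), np.float64(-13.101187250834101)], [np.float64(35.45252342475932), np.float64(25.478393443270072)])
([297, 216, 10, 19, 153], np.float32(-62.3), [np.float64(-78.8787951282039), np.float64(1.0790664261267366)], [np.float64(-52.79621457872614), np.float64(-48.50565571734492)])
```

It reached the bar early and the force overshot, so I'll relax and lift at once.

Emit:
play_rows:
  moves: [0, -0.0025, -0.0005, 0.0008, 0, 0, 0, 0, -0.003, -0.0006, 0.003, 0, 0, 0, 0, -0.003, -0.0006, 0.04, 0, 0, 0, 0, -0.053, -0.0006, 0.09, 0, 0, 0, 0, -0.1, 0.02, 0.12, 0, 0, 0, 0, -0.15, 0.06, 0.14, 0, 0, 0, 0, -0.19, 0.1, 0.14, 0, 0, 0, 0, -0.19, 0.15, 0.14, 0, 0, 0, 0, -0.19, 0.19, 0.14, 0, 0, 0, 0, -0.19, 0.19, 0.14, 0, 0, 0]

```text
time: 14.58
tcp_pos: [0.3531, 0.1853, 0.1883]
orientation: [-0.072, 0.997, 0.0, 0.0]
wrist_force: [0.6, -0.2, 0.4]
opening: 0.003
gripper_force: 0.0
```

```bash
python3 - <<'E'
from h import *
s=env.get_state(); print(s['tcp_pos'],s['wrist_force'])
c,o=stripe()
for x in o: print(x)
t=grab("top"); h,w,k,sx,q=board(t)
a=cv2.resize(t[0][175:275,205:305],None,fx=4,fy=4,interpolation=cv2.INTER_CUBIC)
b=cv2.resize(c[0][180:280,220:320],None,fx=4,fy=4,interpolation=cv2.INTER_CUBIC)
cv2.imwrite("pics/s3.png",np.hstack([a,b])); print(q.min(0),q.max(0))
E
```

```text
[0.3531249  0.18526332 0.18832357] [ 0.61797246 -0.23127752  0.44761962]
([297, 216, 10, 19, 146], np.float32(-64.6), [np.float64(-78.65388948289323), np.float64(1.212315185610592)], [np.float64(-54.63461199949063), np.float64(-49.36612193772714)])
[-49.71353284 -52.19427136] [36.28797673 48.76317164]
```

View pics/s3.png

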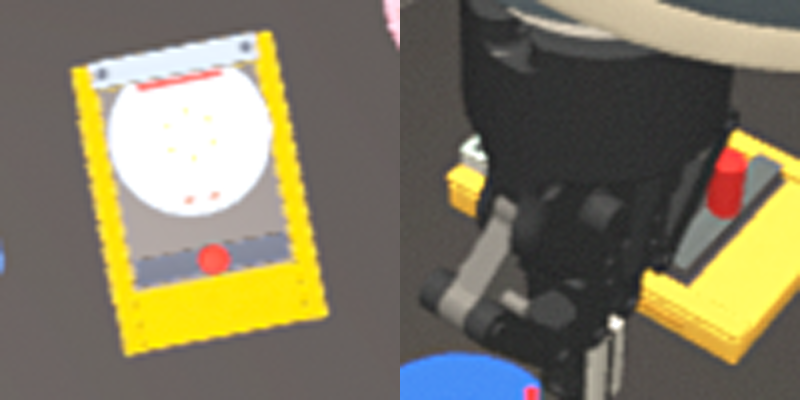

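The board is at the bar, with the stripe from (136,87) to (222,73) in the crop next to the bar. I'll check the angle and gap numerically.

```bash
python3 - <<'E'
from h import *
t=grab("top"); big=cv2.resize(t[0],None,fx=6,fy=6,interpolation=cv2.INTER_CUBIC).astype(int)
v,u=np.mgrid[170*6:280*6,200*6:310*6]; I=big[170*6:280*6,200*6:310*6]
P=np.c_[(u.ravel()+.5)/6-.5,(v.ravel()+.5)/6-.5]; h=toh(ray(t,P,.026)*1000).reshape(*u.shape,2)
b,g,r=I[...,0],I[...,1],I[...,2]
s=(r-g>50)&(r-b>40)&(h[...,0]>15)&(h[...,0]<45)&(abs(h[...,1])<45); p=h[s].astype(np.float32)
print('stripe',len(p),p.min(0),p.max(0),p.mean(0)); vx,vy,x,y=cv2.fitLine(p,2,0,.01,.01).ravel(); print('dev from y axis deg',np.degrees(np.arctan(-vx/vy)))
# bar axis angle by screws / bar bright region at z=.036
h2=toh(ray(t,P,.036)*1000).reshape(*u.shape,2)
bar=(b>150)&(b-r>8)&(h2[...,0]>30)&(h2[...,0]<60); q=h2[bar].astype(np.float32); print('bar',q.min(0),q.max(0),cv2.minAreaRect(q))
w=(np.minimum(np.minimum(r,g),b)>200)&(h[...,0]<20)&(h[...,0]>-65)&(abs(h[...,1])<51.5)
c=max(cv2.findContours(w.astype(np.uint8),0,1)[0],key=cv2.contourArea)[:,0]; q=h[c[:,1],c[:,0]]; q=q[(q[:,0]<15)]
A=np.c_[2*q,np.ones(len(q))]; X=np.linalg.lstsq(A,(q**2).sum(1),rcond=None)[0]; print('circle',X[:2],np.sqrt(X[2]+X[0]**2+X[1]**2))
E
```

```text
stripe 1512 [ 32.18531 -28.53433] [37.83145  25.247168] [34.94127  -1.248149]
dev from y axis deg -0.10963568
bar [ 30.001436 -51.242985] [55.81791  50.905277] ((42.88779830932617, -0.15953826904296875), (102.14850616455078, 25.779861450195312), 89.9429931640625)
circle [ 0.22512865 -1.40361774] 50.4441956321642
```

Alignment is within 0.1° and the centre is at (0.2, -1.4), so the board is seated. Next I'll go behind the post.

Emit:
play_rows:
  moves: [0, 0.02, -0.05, 0, 0, 0, 0.048, 0, 0.035, -0.1, 0, 0, 0, 0.048, 0, 0.055, -0.15, 0, 0, 0, 0.048, 0, 0.077, -0.2, 0, 0, 0, 0.048, 0, 0.077, -0.217, 0, 0, 0, 0.048, 0, 0.077, -0.217, -0.05, 0, 0, 0.048, 0, 0.077, -0.217, -0.09, 0, 0, 0.048, 0, 0.077, -0.217, -0.115, 0, 0, 0.048, 0, 0.077, -0.217, -0.126, 0, 0, 0.048, 0, 0.077, -0.217, -0.126, 0, 0, 0.048, 0, 0.077, -0.217, -0.126, 0, 0, 0.048]

```text
time: 16.1
tcp_pos: [0.4309, -0.0342, 0.0634]
orientation: [-0.094, 0.996, 0.0, 0.001]
wrist_force: [0.2, -0.4, 0.3]
opening: -0.002
gripper_force: 0.0
```

```bash
python3 - <<'E'
from h import *
s=env.get_state(); print(s['tcp_pos'],toh(s['tcp_pos'][None]*1000),s['wrist_force'])
c=grab("side")
cv2.imwrite("pics/s4.png",cv2.resize(c[0][150:290,200:360],None,fx=4,fy=4,interpolation=cv2.INTER_CUBIC))
E
```

```text
[ 0.43094511 -0.03420525  0.06337681] [[-114.84853829   -2.96732673]] [ 0.22634385 -0.35639895  0.28205141]
```

View pics/s4.png

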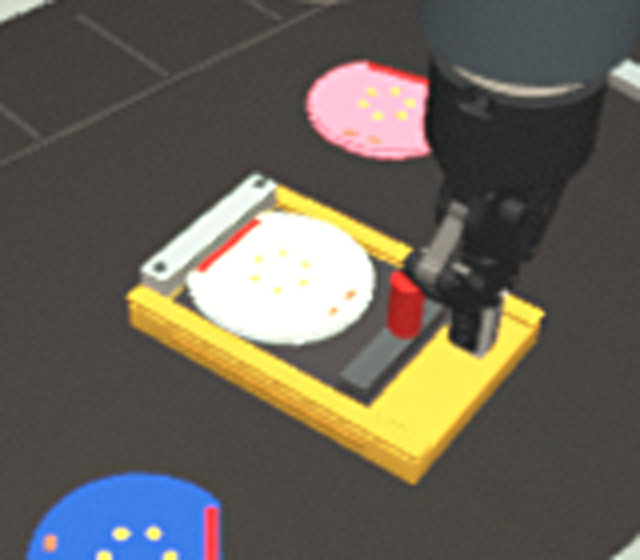

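The finger stands behind the red post (405,305), clear of everything. I'll advance to contact.

Emit:
play_rows:
  moves: [0, 0.004, 0.0033, 0, 0, 0, 0, 0, 0.0087, 0.0043, 0, 0, 0, 0, 0, 0.0132, 0.0052, 0, 0, 0, 0, 0, 0.0152, 0.0056, 0, 0, 0, 0, 0, 0.0172, 0.006, 0, 0, 0, 0, 0, 0.0191, 0.0063, 0, 0, 0, 0]

```text
time: 16.9
tcp_pos: [0.448, -0.0282, 0.0618]
orientation: [-0.094, 0.996, -0.0, -0.001]
wrist_force: [-3.7, -0.2, 1.0]
opening: -0.003
gripper_force: 1.7
```

Emit:
play_rows:
  moves: [0, 0.002, 0.0004, 0, 0, 0, 0, 0, 0.0039, 0.0008, 0, 0, 0, 0, 0, 0.0059, 0.0012, 0, 0, 0, 0, 0, 0.0079, 0.0015, 0, 0, 0, 0, 0, 0.0098, 0.0019, 0, 0, 0, 0, 0, 0.0118, 0.0023, 0, 0, 0, 0, 0, 0.0137, 0.0027, 0, 0, 0, 0, 0, 0.0147, 0.0029, 0, 0, 0, 0]

```text
time: 17.9
tcp_pos: [0.4641, -0.025, 0.0623]
orientation: [-0.094, 0.996, -0.0, 0.0]
wrist_force: [-2.9, -1.2, -2.2]
opening: -0.0
gripper_force: 1.6
```

```bash
python3 - <<'E'
from h import *
s=env.get_state(); print(s['tcp_pos'],toh(s['tcp_pos'][None]*1000),s['wrist_force'])
E
```

```text
[ 0.46411303 -0.02496686  0.06232864] [[-80.52532671  -0.25137259]] [-2.94246129 -1.24304015 -2.18017004]
```

Contact is expected ~2–3 mm further on. I'll take fine steps.

Emit:
play_rows:
  moves: [0, 0.0005, 0.0001, 0, 0, 0, 0, 0, 0.001, 0.0002, 0, 0, 0, 0, 0, 0.0015, 0.0003, 0, 0, 0, 0]

```text
time: 18.27
tcp_pos: [0.4654, -0.0247, 0.0623]
orientation: [-0.094, 0.996, -0.0, 0.0]
wrist_force: [-3.8, -0.8, -1.4]
opening: -0.0
gripper_force: 1.5
```

Emit:
play_rows:
  moves: [0, 0.0004, 0.0001, 0, 0, 0, 0, 0, 0.0008, 0.0002, 0, 0, 0, 0]

```text
time: 18.52
tcp_pos: [0.4663, -0.0245, 0.0623]
orientation: [-0.094, 0.996, -0.0, 0.0]
wrist_force: [-3.0, -0.8, -1.5]
opening: -0.0
gripper_force: 1.5
```

Emit:
play_rows:
  moves: [0, 0.0004, 0.0001, 0, 0, 0, 0, 0, 0.0008, 0.0002, 0, 0, 0, 0]

```text
time: 18.77
tcp_pos: [0.4669, -0.0244, 0.0623]
orientation: [-0.094, 0.996, -0.0, -0.0]
wrist_force: [-4.5, -1.7, 0.4]
opening: -0.004
gripper_force: 2.1
```

Emit:
play_rows:
  moves: [0, 0.0004, 0.0001, 0, 0, 0, 0, 0, 0.0008, 0.0002, 0, 0, 0, 0]

```text
time: 19.02
tcp_pos: [0.467, -0.0243, 0.0622]
orientation: [-0.094, 0.996, -0.0, -0.001]
wrist_force: [-5.7, -1.3, 1.5]
opening: 0.002
gripper_force: 3.1
```

The force is rising while the motion stalls, so the jaw is touching the board. One more small press, then I'll back off.

Emit:
play_rows:
  moves: [0, 0.0006, 0.0001, 0, 0, 0, 0, 0, 0.0006, 0.0001, 0, 0, 0, 0]

```text
time: 19.27
tcp_pos: [0.467, -0.0243, 0.062]
orientation: [-0.094, 0.996, -0.0, -0.001]
wrist_force: [-7.2, -1.4, 2.1]
opening: -0.0
gripper_force: 3.4
```

Emit:
play_rows:
  moves: [0, -0.005, -0.001, 0, 0, 0, 0, 0, -0.02, -0.004, 0, 0, 0, 0, 0, -0.03, -0.006, 0, 0, 0, 0, 0, -0.03, -0.006, 0.04, 0, 0, 0, 0, -0.05, 0.02, 0.09, 0, 0, 0, 0, -0.08, 0.05, 0.12, 0, 0, 0, 0, -0.11, 0.1, 0.12, 0, 0, 0, 0, -0.12, 0.15, 0.12, 0, 0, 0, 0, -0.12, 0.2, 0.12, 0, 0, 0, 0, -0.12, 0.2, 0.12, 0, 0, 0]

```text
time: 20.52
tcp_pos: [0.348, 0.1784, 0.1825]
orientation: [-0.096, 0.995, 0.001, 0.001]
wrist_force: [-0.1, -0.4, -0.1]
opening: -0.003
gripper_force: 0.0
```

```bash
python3 - <<'E'
from h import *
s=env.get_state(); print(s['tcp_pos'],s['wrist_force'])
t=grab("top"); big=cv2.resize(t[0],None,fx=6,fy=6,interpolation=cv2.INTER_CUBIC).astype(int)
v,u=np.mgrid[170*6:280*6,200*6:310*6]; I=big[170*6:280*6,200*6:310*6]
P=np.c_[(u.ravel()+.5)/6-.5,(v.ravel()+.5)/6-.5]; h=toh(ray(t,P,.026)*1000).reshape(*u.shape,2)
b,g,r=I[...,0],I[...,1],I[...,2]
s=(r-g>50)&(r-b>40)&(h[...,0]>15)&(h[...,0]<45)&(abs(h[...,1])<45); p=h[s].astype(np.float32)
print('stripe',len(p),p.min(0),p.max(0),p.mean(0)); vx,vy,x,y=cv2.fitLine(p,2,0,.01,.01).ravel(); print('dev deg',np.degrees(np.arctan(-vx/vy)))
h3=toh(ray(t,P,.064)*1000).reshape(*u.shape,2); m=(r-g>80)&(r-b>80)&(h3[...,0]<-40)&(h3[...,0]>-95)&(abs(h3[...,1])<20); print('post',h3[m].mean(0))
cv2.imwrite("pics/s5.png",cv2.resize(t[0][175:275,205:305],None,fx=5,fy=5,interpolation=cv2.INTER_CUBIC))
E
```

```text
[0.34802521 0.1784086  0.18247933] [-0.11266663 -0.38442284 -0.14318362]
stripe 1520 [ 32.10689 -28.53433] [37.83145  24.996908] [34.941624  -1.3375345]
dev deg -0.07372255
post [-57.7195186   -0.46389944]
```

View pics/s5.png

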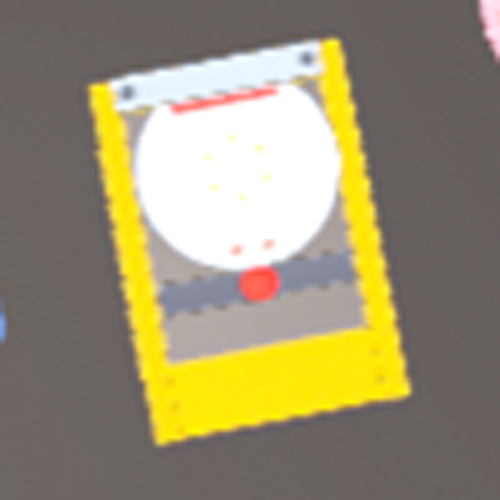

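The picture shows the stripe lying along the bar ((175,108)–(278,92)) and the jaw against the round edge (post at (258,285), travel ≈ 20 mm). The arm is clear of everything, so I'll hand in.

```bash
python3 -c "
from cell import env
print(env.close_job())"
```

```text
the job is handed in; nothing more can be done
None
```

The board's flat is against the bar (within 0.1°), the jaw was then pushed up to its round edge (about 20 mm travel), and the job is handed in at about 21 s; however, while seating the board, the force reading briefly reached about 18.6 N down and 15.4 N sideways, over the 15 N limit.

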